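Line up the machine mounts by size on the stores bench

TASK

Set the four black rubber machine mounts out on the grey display strip in order of size, one standing upright in the middle of each white label: the smallest on the label next to the blue slotted upright, then growing step by step to the largest on the label farthest from it. Let go of them all.

Things in the scene. Friction and masses are not known exactly. Their poses are not given: they have to be found in the camera images.
- mount_a: The smallest of four loose rubber machine mounts: an upright plain cylinder, 32 mm in diameter and 25 mm high, black rubber between two 4 mm steel end plates of the same diameter, with a small dark thread hole in the top. Firm, does not squash. Stands loose on the orange bench top (z = 0). Origin at the centre of its underside, z up its axis.
- mount_b: The second smallest of four loose rubber machine mounts: an upright plain cylinder, 38 mm in diameter and 38 mm high, black rubber between two 4 mm steel end plates of the same diameter, with a small dark thread hole in the top. Firm, does not squash. Stands loose on the orange bench top (z = 0). Origin at the centre of its underside, z up its axis.
- mount_c: The second largest of four loose rubber machine mounts: an upright plain cylinder, 44 mm in diameter and 51 mm high, black rubber between two 4 mm steel end plates of the same diameter, with a small dark thread hole in the top. Firm, does not squash. Stands loose on the orange bench top (z = 0). Origin at the centre of its underside, z up its axis.
- mount_d: The largest of four loose rubber machine mounts: an upright plain cylinder, 50 mm in diameter and 64 mm high, black rubber between two 4 mm steel end plates of the same diameter, with a small dark thread hole in the top. Firm, does not squash. Stands loose on the orange bench top (z = 0). Origin at the centre of its underside, z up its axis.
- label_1: Fixed blank white square label plate, 60 x 60 x 2 mm, the left end (+y end) of the row as seen from the robot. The four labels sit 75 mm apart along the middle of a fixed flat grey steel display strip (80 x 440 mm, 12 mm high), so their faces are 14 mm above the bench. Origin at the centre of the underside of the label (2 mm below its face), z up, its y axis runs along the row towards the left, its x axis across the strip, away from the robot.
- label_2: Fixed blank white square label plate, 60 x 60 x 2 mm, second from the left as seen from the robot. The four labels sit 75 mm apart along the middle of a fixed flat grey steel display strip (80 x 440 mm, 12 mm high), so their faces are 14 mm above the bench. Origin at the centre of the underside of the label (2 mm below its face), z up, its y axis runs along the row towards the left, its x axis across the strip, away from the robot.
- label_3: Fixed blank white square label plate, 60 x 60 x 2 mm, third from the left as seen from the robot. The four labels sit 75 mm apart along the middle of a fixed flat grey steel display strip (80 x 440 mm, 12 mm high), so their faces are 14 mm above the bench. Origin at the centre of the underside of the label (2 mm below its face), z up, its y axis runs along the row towards the left, its x axis across the strip, away from the robot.
- label_4: Fixed blank white square label plate, 60 x 60 x 2 mm, the right end (-y end) of the row as seen from the robot. The four labels sit 75 mm apart along the middle of a fixed flat grey steel display strip (80 x 440 mm, 12 mm high), so their faces are 14 mm above the bench. Origin at the centre of the underside of the label (2 mm below its face), z up, its y axis runs along the row towards the left, its x axis across the strip, away from the robot.
- post: Fixed blue slotted rack upright (a stub), 40 x 40 mm and 50 mm high, standing on one end of the grey strip, its centre 77.5 mm from the centre of the nearest label; it may be at the left or the right end. At the other end, likewise 77.5 mm from the label there, a fixed brown carton 42 x 42 x 34 mm stands. Origin at the centre of its underside, on the strip.
Mind the look-alikes: they are no part of the job. What is shaped like the mount_b but green or purple is not meant. What is shaped like the mount_c but purple is not meant.

How it is judged:
By the outcome, as a careful person would: the job done as asked, in the order asked, and still so for the second after the job is handed in, with the robot touching nothing.
It also fails if it takes over 102 s, if anything falls off the work surface, if the arm or the gripper's body presses on something with over 40 N, if the wrist force passes 120 N, or if a joint passes its speed limit or range.

ROBOT

A 7-joint arm with a two-finger parallel gripper is mounted at the origin on the work surface. World frame = base frame: x ahead of the robot, y to its left, z up, the work surface at z = 0. Lengths are in m, angles in rad, forces in N, time in s.
With the tool pointing down it reaches from about 0.4 to 0.75 m from the base axis. Payload 19.5 kg.
Tool frame: the origin (TCP) lies on the mounting face of the last link; the fingertips stand 173 mm ahead of it and the grasp point (between the pads) lies 155 mm ahead of it; z points along the fingers, y is the line along which they close (so a half turn about z gives the same grasp; the last joint's range is limited). The gripper opens to 85 mm and grips with 20 to 120 N. Pads are 22 mm wide; open, the fingers measure 114 mm over their backs; the gripper's body (76 mm by 85 mm) begins 54 mm behind the grasp point. The pads swing forward as they close: fully open they stand 13 mm farther back than shut.
Start: joints at [1.075, 0.707, -0.028, 1.485, 0.022, 0.951, -0.075], TCP at [0.252, -0.517, 0.405] pointing down, gripper open.
Joint ranges: [-2.71, 2.71], [-0.32, 2.16], [-1.57, 1.52], [0, 2.45], [-1.46, 4.6], [0, 2.02], [-2.83, 2.83]. Speed limits (rad/s): [1.89, 1.89, 2.57, 2.57, 3.01, 3.01, 3.01].

INTERFACE

Orientations are given as [roll, pitch, yaw] about the fixed x, y, z axes, in that order (R = Rz(yaw) Ry(pitch) Rx(roll)).
In Python, from plant import env gives the robot as it stands.
- The arm moves only by the shell command python3 -m creep 'ROWS' [FORCE]. ROWS is JSON, a list of rows, each a list of 5 numbers: the shift along the tool's x, y, z in m, then the turn about the tool's z in rad, then the gripper command: -1 is fully open, 1 is shut, values between are in proportion. A call has 1 to 8 rows; each row is the pose to reach, as a shift and turn from the pose commanded when the call began, along the tool's axes at that moment; what a row does not reach only later rows make up. A row lasts 1/12 s, in which the tool goes at most 41.7 mm and 7.16 degrees, less where a joint would pass 70% of its speed; a pose out of reach is approached as far as the arm can. A call with a gripper value outside its range is refused whole. The fingers move at their own pace and stop on an object; FORCE is the grip in N (left out, the last holds). Time passes only in rows, so rows that repeat a pose let the fingers close. It gives the time, the measured TCP pose, the force, the opening and the grip force at its end, in the units of the state.
- env.sense(): the state, without advancing time (a new reading comes with each control period).
- env.capture(name): name is "side" or "top" or "wrist"; returns (picture, depth): 420x560x3 uint8, red, green, blue; 420x560 float32, m along the optical axis (not along the pixel's ray), 0 where there is no reading.
- env.camera_params(name): a dict with "fx", "fy", "cx", "cy" (pixels), "position" and "orientation" of the camera in the world; the wrist camera has in their place "T_tool_cam" (4x4, takes a point from camera to tool coordinates, whose origin is the TCP and whose axes are the flange's). Camera axes: x right, y up, looking along -z (the intrinsics and any distortion apply to the point x, -y, -z); pixel columns grow to the right and rows downward; lengths in m; the calibration is good to about 2 mm. A picture is of the moment at which its call begins: read the wrist's pose just before it. camera_params takes no time and is no camera call.
- env.job_done(): hands the job in; it is judged then, once.
Trained networks look in the newest picture that a camera, given by its name, has taken for a name from the list of things; names that differ only in an ending like _2 or _b are one class to them, and where a whole thing is asked for, a point or a joint stands for the part that bears it (a point fixed in the world has none). Each returns a list of dicts, best first, with "p" (0 to 1); they miss things now and then, are a little off and sometimes report something else, mostly with a low value. They report only what shows in the picture. A call takes as long as a camera call. They do not tell look-alikes from the thing itself.
- env.spot_in(label, camera): "xy" ([column, row] in pixels, amid what is visible of it).
- env.landmark_of(label, camera): "xy" ([column, row] in pixels: a listed point, or the origin of a listed thing).
The state is a dict: "time_s": time; "joint_pos": joint angles; "qvel": joint speeds; "tau": joint torques, N m; "eef_pos": TCP position; "orientation": TCP orientation; "contact_force": force on the tool from outside, world axes, zero at the start; "ft_torque": the same for the moment, N m; "gripper_width": finger opening in m; "grip_force": force on a finger pad.
Only numpy, scipy, OpenCV 4.12 (cv2) and the standard library are available. Lean on these libraries where they do the work, as an engineer would, in place of code of your own. Each camera call takes 0.05 s, during which the arm holds its last target. There are 200 camera calls.

## Working session

There is one attempt and no reset: what is moved stays moved. The work goes in short steps, Python scripts to look and compute and a shell command to move; the robot and the scene stay as the last step left them, time stands still between calls to the robot, and variables do not carry over. Pictures are saved under pics/ and viewed, at most 14 in all, crops included, and the job is handed in when it is done.

```bash
mkdir -p pics; ls; cat > h.py <<'E'
import numpy as np, cv2
from scipy.spatial.transform import Rotation as R
from plant import env
def rpy(o): return R.from_euler('xyz',o).as_matrix()
def cam(name):
    p=env.camera_params(name)
    if 'T_tool_cam' in p:
        s=env.sense(); T=np.eye(4); T[:3,:3]=rpy(s['orientation']); T[:3,3]=s['eef_pos']
        T=T@np.array(p['T_tool_cam'])
    else:
        T=np.eye(4); T[:3,3]=p['position']; o=np.array(p['orientation'])
        T[:3,:3]=o if o.shape==(3,3) else (R.from_quat(o).as_matrix() if o.size==4 else rpy(o))
    return p,T
def ray(p,T,uv):
    d=np.array([(uv[0]-p['cx'])/p['fx'],-(uv[1]-p['cy'])/p['fy'],-1.]); return T[:3,3],T[:3,:3]@d
def atz(p,T,uv,z):
    o,d=ray(p,T,uv); return o+d*(z-o[2])/d[2]
def cloud(p,T,dep):
    v,u=np.mgrid[0:dep.shape[0],0:dep.shape[1]]
    c=np.stack([(u-p['cx'])/p['fx']*dep,-(v-p['cy'])/p['fy']*dep,-dep],-1)
    return c@T[:3,:3].T+T[:3,3]
E
python3 - <<'E'
from h import *
print(env.sense())
for n in ['side','top','wrist']:
    p,T=cam(n); print(n,p)
    im,d=env.capture(n); cv2.imwrite(f'pics/{n}0.png',im[...,::-1]); np.savez(f'pics/{n}0.npz',im=im,d=d,T=T)
    for l in ['mount_a','label_1','post']:
        print(l,[(np.round(r['xy'],0).tolist(),round(r['p'],2)) for r in env.spot_in(l,n)])
E
```

```text
pics
{'time_s': 0.0, 'joint_pos': array([ 1.07530017,  0.70710453, -0.027623  ,  1.48496551,  0.02202173,
        0.95090042, -0.07547275]), 'qvel': array([ 7.11328005e-04,  1.73018837e-03, -7.82120769e-06, -3.64690986e-04,
        6.94271301e-04,  1.61272511e-03,  3.40243483e-04]), 'tau': array([-6.75768229e-05, -8.83226466e+01,  1.23481806e+00, -2.36176300e+01,
        1.69339817e-02,  6.44178857e-03, -5.72247154e-05]), 'eef_pos': array([ 0.25204577, -0.51674424,  0.40423432]), 'orientation': array([-3.14051900e+00,  4.76382719e-05,  4.53840140e-01]), 'contact_force': array([-0.16399461, -0.18969434, -0.95384181]), 'ft_torque': array([0.05023509, 0.01968913, 0.00147938]), 'grip_force': 0.0, 'gripper_width': 0.08555526504563538}
side {'fx': 460.5836149209502, 'fy': 460.5836149209502, 'cx': 275.0245767406625, 'cy': 205.58254414121507, 'position': array([0.0778107 , 0.53631147, 0.53933388]), 'orientation': array([ 9.60571569e-01,  2.56527689e-04, -2.47092569e+00])}
mount_a [([275.0, 346.0], 0.87), ([346.0, 180.0], 0.8), ([349.0, 156.0], 0.65), ([388.0, 182.0], 0.59), ([212.0, 312.0], 
[... 501 characters left out ...]
([374.0, 215.0], 0.54), ([404.0, 203.0], 0.53), ([394.0, 251.0], 0.5)]
label_1 [([345.0, 144.0], 0.86), ([318.0, 147.0], 0.84), ([249.0, 145.0], 0.67), ([281.0, 145.0], 0.67)]
post [([214.0, 140.0], 0.73)]
wrist {'fx': 312.0427044005022, 'fy': 312.0427044005022, 'cx': 279.83724267514975, 'cy': 208.31339817466719, 'T_tool_cam': array([[-1.58578900e-04,  9.61411043e-01,  2.75115943e-01,
         7.01580720e-02],
       [ 9.99999985e-01,  1.71953859e-04, -2.44967293e-05,
         1.34396983e-04],
       [-7.08586739e-05,  2.75115934e-01, -9.61411055e-01,
         3.03438343e-02],
       [ 0.00000000e+00,  0.00000000e+00,  0.00000000e+00,
         1.00000000e+00]])}
mount_a []
label_1 []
post []
```

View pics/top0.png

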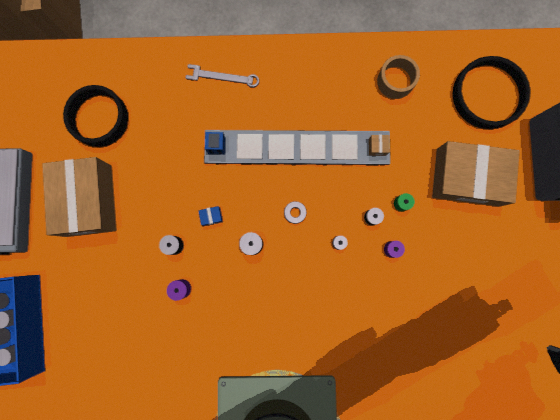

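View pics/side0.png

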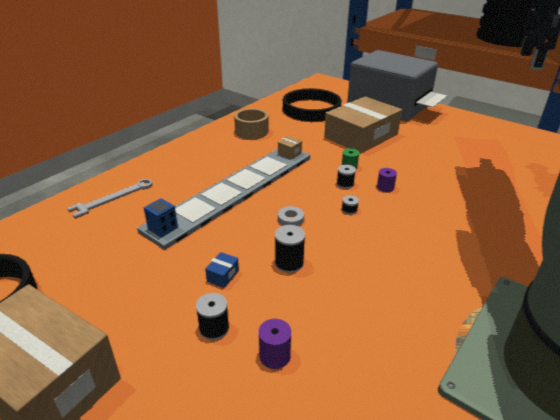

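The top view shows the blue post at the left (+y) end (214,140) and the carton at the right (378,144), with labels at (250,146), (281,147), (313,147) and (345,147). Black candidates with steel tops are at (169,245), (251,244), (340,242) and (375,216). The purple (177,290), (395,249) and green (405,202) ones are look-alikes. The washer at (295,212) and the blue box at (210,216) are obstacles. I'll triangulate from both views and make a crop to confirm.

```bash
cat > m.py <<'E'
from h import *
def blob(im,uv,lo=115,r=22):
    u,v=map(int,uv); x0,y0=max(u-r,0),max(v-r,0); c=im[y0:v+r,x0:u+r].astype(int)
    m=((c.min(2)>lo)&(c.max(2)-c.min(2)<60)).astype(np.uint8)
    m=cv2.morphologyEx(m,cv2.MORPH_CLOSE,np.ones((3,3)))
    n,l,s,ce=cv2.connectedComponentsWithStats(m)
    k=min([i for i in range(1,n) if s[i,4]>25],key=lambda i:np.hypot(*(ce[i]-[u-x0,v-y0])))
    cs,_=cv2.findContours((l==k).astype(np.uint8),cv2.RETR_EXTERNAL,cv2.CHAIN_APPROX_NONE)
    h=cv2.convexHull(max(cs,key=cv2.contourArea)); M=cv2.moments(h)
    return np.array([M['m10']/M['m00']+x0,M['m01']/M['m00']+y0]),s[k]
def tri(rs):
    A=0;b=0
    for o,d in rs:
        d=d/np.linalg.norm(d);P=np.eye(3)-np.outer(d,d);A=A+P;b=b+P@o
    x=np.linalg.solve(A,b); return x,max(np.linalg.norm((np.eye(3)-np.outer(d,d)/(d@d))@(x-o)) for o,d in rs)
E
python3 - <<'E'
from m import *
D={n:np.load(f'pics/{n}0.npz') for n in('top','side')}; C={n:cam(n) for n in D}
for n in D: D[n]=dict(im=D[n]['im'],d=D[n]['d']); D[n]['pc']=cloud(*C[n],D[n]['d'])
print('table z',{n:np.round(D[n]['pc'][v,u],4) for n,u,v in(('top',300,280),('side',150,280))})
pts={'a':((340,241),(350,200)),'b':((375,214),(346,170)),'c':((169,242),(212,303)),'d':((251,242),(290,236)),
'L1':((250,146),(194,209)),'L2':((281,147),(222,193)),'L3':((313,147),(248,179)),'L4':((345,147),(273,165))}
for k,(t,s) in pts.items():
    bt,st=blob(D['top']['im'],t); bs,ss=blob(D['side']['im'],s)
    x,e=tri([ray(*C['top'],bt),ray(*C['side'],bs)])
    f=lambda n,b,r=1:np.nanmedian(D[n]['pc'][int(b[1])-3:int(b[1])+4,int(b[0])-3:int(b[0])+4].reshape(-1,3),0).round(4)
    print(k,bt.round(1),st[2:],bs.round(1),ss[2:],x.round(4),round(e,4),'depth z',f('top',bt)[2],f('side',bs), 'top ray@z',atz(*C['top'],bt,x[2]).round(4)[:2])
a=cv2.resize(D['top']['im'][190:310,150:430],None,fx=2.8,fy=2.8,interpolation=cv2.INTER_CUBIC)
b=cv2.resize(D['side']['im'][140:370,130:410],None,fx=1.1,fy=1.1)
b=cv2.copyMakeBorder(b,0,0,0,a.shape[1]-b.shape[1],cv2.BORDER_CONSTANT)
cv2.imwrite('pics/crop.png',np.vstack([a,b])[...,::-1][:600])
E
```

```text
table z {'top': array([ 0.3454, -0.0587,  0.0014]), 'side': array([ 5.864e-01,  2.297e-01, -4.000e-04])}
a [340.  242.2] [ 13  14 133] [350.4 199.3] [16  9 99] [ 0.4309 -0.1506  0.0248] 0.0006 depth z 0.0247 [ 0.4326 -0.1513  0.0247] top ray@z [ 0.4304 -0.1509]
b [375.  215.5] [ 17  16 206] [346.5 168.9] [ 18   9 127] [ 0.4894 -0.2302  0.0368] 0.0004 depth z 0.0383 [ 0.4921 -0.2308  0.0374] top ray@z [ 0.489  -0.2304]
c [168.7 244.5] [ 19  20 276] [211. 304.] [ 31  23 536] [0.4316 0.2354 0.0501] 0.0009 depth z 0.0504 [0.4317 0.2369 0.0513] top ray@z [0.4309 0.2348]
d [250.3 243.2] [ 22  23 385] [289.7 233.8] [ 30  19 435] [0.4308 0.0514 0.0631] 0.0007 depth z 0.0636 [0.4328 0.0516 0.064 ] top ray@z [0.4303 0.0511]
L1 [249.4 146.1] [  44   33 1429] [195.4 209.3] [  41   44 1149] [0.6616 0.0543 0.0129] 0.0005 depth z 0.014 [0.661  0.0545 0.0142] top ray@z [0.662  0.0547]
L2 [280.4 146.2] [  44   33 1412] [221.7 193.4] [  44   44 1222] [ 0.6598 -0.0189  0.0132] 0.0002 depth z 0.0136 [ 0.6601 -0.0185  0.0141] top ray@z [ 0.66   -0.0188]
L3 [312.5 146.5] [  44   32 1403] [247.5 178.7] [  44   44 1187] [ 0.657  -0.0954  0.013 ] 0.0011 depth z 0.0134 [ 0.657  -0.0967  0.014 ] top ray@z [ 0.6579 -0.0948]
L4 [344.6 146.9] [  44   33 1424] [269.1 167.3] [ 44  37 883] [ 0.657  -0.1717  0.0068] 0.0001 depth z 0.0144 [ 0.6501 -0.1647  0.0141] top ray@z [ 0.6571 -0.1716]
```

View pics/crop.png

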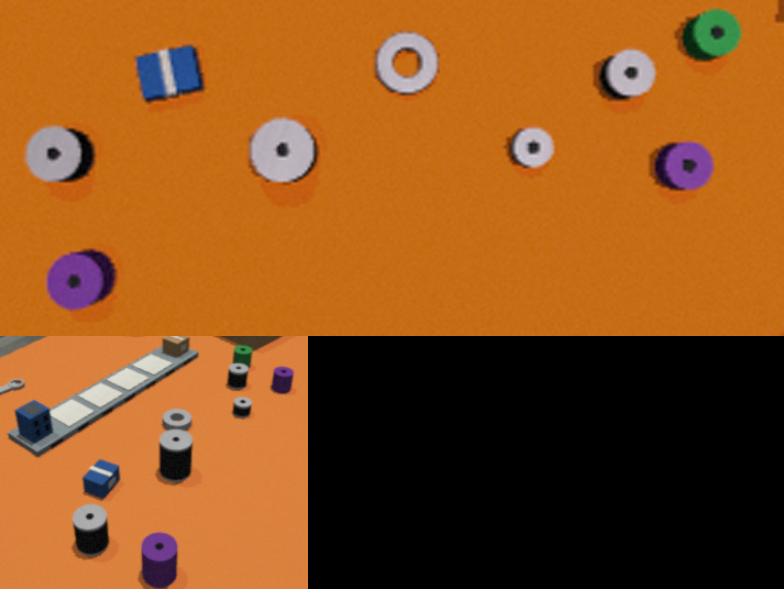

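The crop confirms that only four pieces have a black body and a steel top. Their top heights are 25, 37, 50 and 63 mm, which makes them a, b, c and d. The green and purple pieces are excluded. The post is at +y, so a goes to L1, b to L2, c to L3 and d to L4. I'll move above a and turn so that the tool y axis points along world +x.

```bash
python3 -m creep '[[0.04,-0.031,0.012,-0.125,-1],[0.08,-0.063,0.025,-0.25,-1],[0.12,-0.094,0.037,-0.375,-1],[0.16,-0.125,0.05,-0.5,-1],[0.2,-0.157,0.062,-0.625,-1],[0.24,-0.188,0.075,-0.75,-1],[0.28,-0.22,0.09,-0.875,-1],[0.32,-0.251,0.1,-1,-1]]'
```

```text
time_s: 1.27
eef_pos: [0.3937, -0.224, 0.3243]
orientation: [3.141, -0.0, 1.46]
contact_force: [1.7, -1.1, 0.3]
gripper_width: 0.0856
grip_force: 0.0
```

```bash
python3 -m creep '[[0,0,0,-0.117,-1],[0,0,0,-0.117,-1],[0,0,0,-0.117,-1]]'
```

```text
time_s: 1.52
eef_pos: [0.3932, -0.226, 0.3247]
orientation: [-3.141, 0.0, 1.567]
contact_force: [-0.9, -1.0, -0.0]
gripper_width: 0.0855
grip_force: 0.0
```

```bash
cat > w.py <<'E'
from m import *
import sys
def shot(name):
    p,T=cam('wrist'); im,d=env.capture('wrist'); cv2.imwrite(f'pics/{name}.png',im[...,::-1]); np.savez(f'pics/{name}.npz',im=im,d=d,T=T); return p,T,im,d
def proj(p,T,x):
    c=T[:3,:3].T@(np.array(x)-T[:3,3]); return np.array([p['cx']+p['fx']*c[0]/-c[2],p['cy']-p['fy']*c[1]/-c[2]])
E
python3 -c "
from w import *; shot('w1')"
python3 -m creep '[[0.038,0.018,0.012,0,-1],[0.075,0.037,0.025,0,-1],[0.075,0.037,0.025,0,-1],[0.075,0.037,0.025,0,-1]]'
python3 - <<'E'
from w import *
shot('w2')
p=env.camera_params('wrist')
G={'a':(.4307,-.1508,.025),'b':(.4892,-.2303,.038)}
for k,x in G.items():
    rs=[]
    for n in('w1','w2'):
        f=np.load(f'pics/{n}.npz'); T=f['T']; uv=proj(p,T,x); print(k,n,'pred',uv.round(1),end=' ')
        try:
            b,s=blob(f['im'],uv,r=40); pc=cloud(p,T,f['d'])[int(b[1])-8,int(b[0])]
            print('blob',b.round(1),s[2:],'z',pc.round(4),'@z',atz(p,T,b,x[2]).round(4)); rs.append(ray(p,T,b))
        except Exception as e: print(e)
    if len(rs)>1: print('tri',tri(rs))
E
```

```text
time_s: 1.9
eef_pos: [0.4309, -0.1496, 0.2993]
orientation: [-3.141, -0.0, 1.57]
contact_force: [-0.1, -1.2, 0.2]
gripper_width: 0.0849
grip_force: 0.0
a w1 pred [324.5 112. ] blob [324.9 112. ] [  37   40 1004] z [ 0.4301 -0.1446  0.0245] @z [ 0.431  -0.1508  0.025 ]
a w2 pred [279.2 210. ] blob [278.1 216.6] [ 39  24 497] z [ 0.4298 -0.1487  0.0266] @z [ 0.4298 -0.1564  0.025 ]
tri (array([ 0.42938255, -0.15137326,  0.0403484 ]), np.float64(0.0005536687077826486))
b w1 pred [391.8 208.7] blob [391.6 208.1] [  44   43 1397] z [ 0.4876 -0.2225  0.0385] @z [ 0.489  -0.2297  0.038 ]
b w2 pred [348.6 304.7] blob [348.5 304.1] [  45   40 1286] z [ 0.4881 -0.2219  0.0382] @z [ 0.489  -0.2297  0.038 ]
tri (array([ 0.48904598, -0.22975384,  0.03792325]), np.float64(1.7272925675262713e-05))
```

View pics/w2.png

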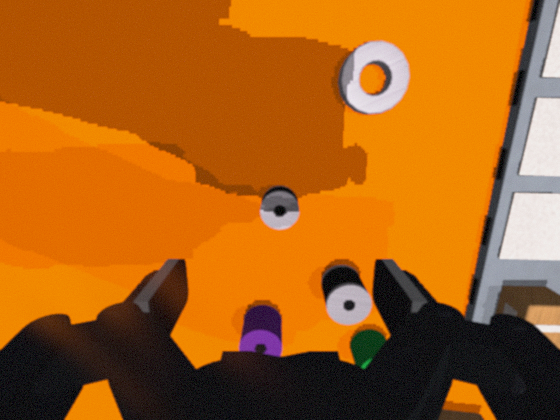

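The wrist view at w2 shows a at (279,210), exactly as predicted and half in shadow, and b at (348,304). Two-view triangulation puts b at z = 0.038. I'll descend on a and grip.

```bash
python3 -m creep '[[-0.001,0,0.035,0,-1],[-0.001,0,0.07,0,-1],[-0.001,0,0.1,0,-1],[-0.001,0,0.121,0,-1],[-0.001,0,0.121,0,-1],[-0.001,0,0.121,0,-1]]' 40
python3 -m creep '[[0,0,0,0,1],[0,0,0,0,1],[0,0,0,0,1],[0,0,0,0,1],[0,0,0,0,1],[0,0,0,0,1],[0,0,0,0,1],[0,0,0,0,1]]' 40
```

```text
time_s: 2.45
eef_pos: [0.4298, -0.1529, 0.1789]
orientation: [-3.14, 0.0, 1.568]
contact_force: [0.5, 0.2, 0.5]
gripper_width: 0.0856
grip_force: 0.0
time_s: 3.12
eef_pos: [0.4304, -0.1518, 0.1795]
orientation: [3.141, 0.0, 1.57]
contact_force: [-1.0, 0.2, 16.6]
gripper_width: 0.0307
grip_force: 38.2
```

```bash
python3 -m creep '[[0,0,-0.03,0,1],[0,0,-0.06,0,1],[0,0,-0.09,0,1],[0,0,-0.12,0,1],[0,0,-0.12,0,1]]'
python3 -m creep '[[0.027,0.03,0,0,1],[0.054,0.06,0,0,1],[0.08,0.09,0,0,1],[0.107,0.12,0,0,1],[0.134,0.15,0,0,1],[0.16,0.18,0,0,1],[0.187,0.21,0,0,1],[0.206,0.231,0,0,1]]'
python3 -m creep '[[0,0,0,0,1],[0,0,0,0,1],[0,0,0,0,1]]'
```

```text
time_s: 3.53
eef_pos: [0.4306, -0.152, 0.3032]
orientation: [3.136, 0.002, 1.57]
contact_force: [-0.0, 0.6, -0.6]
gripper_width: 0.0306
grip_force: 40.3
time_s: 4.2
eef_pos: [0.6627, 0.0572, 0.2986]
orientation: [3.141, -0.001, 1.572]
contact_force: [-0.3, -0.6, -0.8]
gripper_width: 0.0306
grip_force: 40.3
time_s: 4.45
eef_pos: [0.661, 0.0538, 0.2984]
orientation: [-3.141, 0.001, 1.57]
contact_force: [-0.3, -0.6, 0.5]
gripper_width: 0.0303
grip_force: 40.3
```

```bash
python3 - <<'E'
from w import *
p,T,im,d=shot('w3'); print(env.sense()['eef_pos'])
for k,x in {'L1':(.6616,.0545,.014),'L2':(.660,-.019,.014),'L3':(.6577,-.095,.014)}.items(): print(k,proj(p,T,x).round(1))
print('held pred',proj(p,T,np.array(env.sense()['eef_pos'])+[0,0,-.154]).round(1))
E
```

```text
[0.66094025 0.05340705 0.29865528]
L1 [280.4 204. ]
L2 [278.6 282.1]
L3 [276.4 351.9]
held pred [279.  283.8]
```

View pics/w3.png

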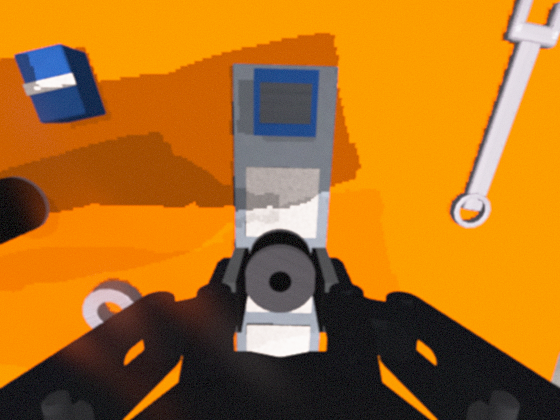

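```bash
python3 - <<'E'
from w import *
p=env.camera_params('wrist'); f=np.load('pics/w3.npz'); T=f['T']
c=np.array([atz(p,T,uv,.014) for uv in [(246,168),(319.5,168),(322.5,237.5),(243,237.5)]]); print(c.round(4),c.mean(0).round(4))
im=f['im']; print(im[190:230:6,236:250,1].tolist()); print(im[190:230:6,314:328,1].tolist()); print(im[160:175,270].tolist()); print(im[232:243,250].tolist())
print(atz(p,T,(280.3,281),.2986-.1545))
E
```

```text
[[0.6335 0.0849 0.014 ]
 [0.6935 0.0849 0.014 ]
 [0.6982 0.0243 0.014 ]
 [0.629  0.0243 0.014 ]] [0.6636 0.0546 0.014 ]
[[93, 103, 99, 100, 93, 98, 92, 99, 100, 110, 136, 153, 164, 165], [92, 97, 96, 96, 99, 93, 104, 99, 97, 100, 120, 128, 134, 140], [93, 98, 90, 99, 96, 101, 98, 96, 102, 105, 121, 131, 135, 135], [94, 93, 104, 102, 97, 105, 97, 100, 101, 111, 120, 131, 134, 131], [168, 178, 172, 174, 171, 177, 172, 171, 171, 186, 216, 232, 230, 228], [153, 155, 155, 157, 156, 158, 160, 156, 157, 161, 195, 220, 221, 222], [149, 156, 157, 153, 155, 156, 172, 176, 162, 170, 214, 235, 242, 241]]
[[178, 177, 176, 168, 144, 126, 127, 133, 132, 128, 131, 128, 134, 129], [190, 207, 225, 227, 212, 192, 189, 190, 196, 198, 201, 205, 202, 201], [241, 244, 242, 228, 203, 184, 190, 189, 185, 190, 194, 186, 183, 179], [244, 245, 242, 227, 194, 185, 187, 186, 191, 184, 191, 186, 191, 175], [244, 244, 235, 219, 194, 186, 187, 189, 191, 189, 191, 191, 184, 167], [241, 240, 225, 201, 188, 188, 189, 187, 187, 185, 187, 185, 186, 158], [245, 240, 224, 194, 186, 185, 186, 186, 190, 188, 187, 185, 174, 158]]
[[125, 130, 135], [122, 123, 133], [119, 125, 130], [118, 123, 132], [120, 122, 131], [122, 126, 136], [119, 122, 128], [147, 140, 141], [173, 162, 162], [181, 173, 167], [173, 166, 159], [178, 169, 165], [178, 169, 166], [179, 171, 169], [185, 176, 171]]
[[248, 243, 241], [248, 243, 241], [249, 244, 243], [239, 233, 232], [217, 213, 219], [179, 183, 191], [170, 178, 187], [179, 186, 198], [176, 183, 193], [174, 181, 194], [172, 180, 193]]
[0.6615162 0.0544955 0.1441   ]
```

The wrist view shows the post at (286,102), label 1 in rows 167–237 and columns 246–318 (centre about (.6625,.055)), and a held upright with its hole at (280,281) (about (.6615,.0545)). I'll correct by 1 mm and lower.

```bash
python3 -m creep '[[0.001,0.001,0.03,0,1],[0.001,0.001,0.06,0,1],[0.001,0.001,0.085,0,1],[0.001,0.001,0.095,0,1],[0.001,0.001,0.1,0,1],[0.001,0.001,0.103,0,1],[0.001,0.001,0.104,0,1],[0.001,0.001,0.104,0,1]]'
```

```text
time_s: 5.17
eef_pos: [0.6626, 0.0552, 0.1958]
orientation: [3.14, -0.0, 1.571]
contact_force: [-0.1, 0.4, -0.4]
gripper_width: 0.0304
grip_force: 40.3
```

```bash
python3 -m creep '[[0,0,0.001,0,1],[0,0,0.001,0,1],[0,0,0.002,0,1],[0,0,0.002,0,1]]'
```

```text
time_s: 5.5
eef_pos: [0.6625, 0.0553, 0.1936]
orientation: [3.141, -0.0, 1.571]
contact_force: [-2.5, -1.1, 10.7]
gripper_width: 0.0305
grip_force: 41.6
```

```bash
python3 -m creep '[[0,0,0,0,0.1],[0,0,0,0,0],[0,0,0,0,-0.2],[0,0,0,0,-0.6],[0,0,0,0,-1],[0,0,0,0,-1],[0,0,0,0,-1]]'
python3 -m creep '[[0,0,-0.02,0,-1],[0,0,-0.05,0,-1],[0,0,-0.08,0,-1],[0,0,-0.11,0,-1],[0,0,-0.11,0,-1]]'
python3 - <<'E'
from w import *
p,T,im,d=shot('w4'); print(env.sense()['eef_pos'])
print(proj(p,T,(.6625,.055,.039)))
E
```

```text
time_s: 6.08
eef_pos: [0.6623, 0.0553, 0.1926]
orientation: [-3.141, -0.0, 1.571]
contact_force: [0.5, -0.0, 0.3]
gripper_width: 0.085
grip_force: 0.0
time_s: 6.5
eef_pos: [0.6632, 0.0554, 0.3084]
orientation: [3.134, -0.001, 1.57]
contact_force: [0.1, -0.1, 0.9]
gripper_width: 0.0851
grip_force: 0.0
[0.66279935 0.05530928 0.30552419]
[275.95053353 210.83131966]
```

View pics/w4.png

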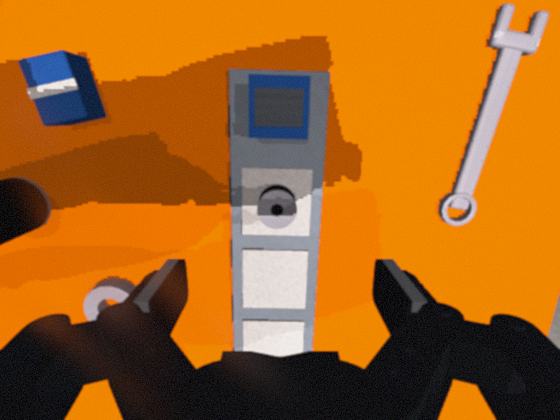

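a stands upright on L1 at (277,209), and L2 shows in columns 242–308, rows 250–309. Next is b.

```bash
python3 - <<'E'
from w import *
p=env.camera_params('wrist'); T=np.load('pics/w4.npz')['T']
for uv in [(241.5,168),(311.5,168),(242,280),(308.5,280),(275,249.5),(275,309)]: print(uv,atz(p,T,uv,.014).round(4))
E
python3 -m creep '[[-0.037,-0.022,0,0,-1],[-0.074,-0.044,0,0,-1],[-0.11,-0.067,0,0,-1],[-0.146,-0.089,0,0,-1],[-0.182,-0.111,0,0,-1],[-0.218,-0.133,0,0,-1],[-0.254,-0.155,0,0,-1],[-0.285,-0.173,0,0,-1]]'
python3 -m creep '[[0,0,0.01,0,-1],[0,0,0.02,0,-1],[0,0,0.02,0,-1]]'
```

```text
(241.5, 168) [0.6333 0.0856 0.014 ]
(311.5, 168) [0.6927 0.0855 0.014 ]
(242, 280) [ 0.6301 -0.0201  0.014 ]
(308.5, 280) [ 0.6927 -0.0203  0.014 ]
(275, 249.5) [0.6613 0.0108 0.014 ]
(275, 309) [ 0.661  -0.0514  0.014 ]
time_s: 7.22
eef_pos: [0.4879, -0.2309, 0.3021]
orientation: [-3.141, -0.001, 1.571]
contact_force: [-0.4, -0.9, 0.7]
gripper_width: 0.0855
grip_force: 0.0
time_s: 7.47
eef_pos: [0.4893, -0.229, 0.2806]
orientation: [-3.139, -0.002, 1.571]
contact_force: [0.5, 1.1, -0.5]
gripper_width: 0.0857
grip_force: 0.0
```

```bash
python3 -m creep '[[-0.001,0,0.03,0,-1],[-0.001,0,0.06,0,-1],[-0.001,0,0.085,0,-1],[-0.001,0,0.096,0,-1],[-0.001,0,0.096,0,-1],[-0.001,0,0.096,0,-1]]'
python3 -m creep '[[0,0,0,0,1],[0,0,0,0,1],[0,0,0,0,1],[0,0,0,0,1],[0,0,0,0,1],[0,0,0,0,1],[0,0,0,0,1]]' 40
python3 -m creep '[[0,0,-0.03,0,1],[0,0,-0.06,0,1],[0,0,-0.09,0,1],[0,0,-0.12,0,1],[0,0,-0.12,0,1]]'
```

```text
time_s: 7.97
eef_pos: [0.4899, -0.2299, 0.1871]
orientation: [-3.141, -0.0, 1.572]
contact_force: [-0.5, -0.5, 0.4]
gripper_width: 0.0852
grip_force: 0.0
time_s: 8.55
eef_pos: [0.4895, -0.2307, 0.1875]
orientation: [3.141, 0.0, 1.571]
contact_force: [-2.4, 0.8, 12.2]
gripper_width: 0.0367
grip_force: 38.7
time_s: 8.97
eef_pos: [0.4899, -0.2309, 0.3117]
orientation: [3.135, 0.002, 1.57]
contact_force: [0.3, -0.8, 0.9]
gripper_width: 0.0363
grip_force: 40.7
```

```bash
python3 -m creep '[[0.03,0.025,0,0,1],[0.06,0.05,0,0,1],[0.09,0.074,0,0,1],[0.12,0.098,0,0,1],[0.15,0.123,0,0,1],[0.18,0.148,0,0,1],[0.21,0.172,0,0,1],[0.21,0.172,0,0,1]]'
python3 -m creep '[[0,0,0,0,1],[0,0,0.02,0,1],[0,0,0.02,0,1],[0,0,0.02,0,1]]'
python3 - <<'E'
from w import *
p,T,im,d=shot('w5'); s=env.sense()['eef_pos']; print(s)
zt=s[2]-.1875+.038
pr=proj(p,T,(s[0],s[1],zt)); print('pred',pr)
b=im[int(pr[1])-35:int(pr[1])+35,int(pr[0])-35:int(pr[0])+35].astype(int).max(2)
m=(b<45).astype(np.uint8); n,l,st,ce=cv2.connectedComponentsWithStats(m)
for i in range(1,n):
    if 80<st[i,4]<1500: c=ce[i]+pr.astype(int)-35; print(st[i],c,atz(p,T,c,zt).round(4))
E
```

```text
time_s: 9.63
eef_pos: [0.6637, -0.0135, 0.3061]
orientation: [3.14, -0.005, 1.577]
contact_force: [-1.8, 1.4, -0.3]
gripper_width: 0.0367
grip_force: 40.7
time_s: 9.97
eef_pos: [0.6609, -0.0215, 0.2863]
orientation: [-3.14, 0.0, 1.57]
contact_force: [-0.7, -0.7, -0.0]
gripper_width: 0.037
grip_force: 40.7
[ 0.66120793 -0.02139189  0.28711671]
pred [279.93412301 288.88561827]
[ 25  25  22  20 345] [279.75652174 287.82608696] [ 0.6611 -0.0209  0.1376]
```

View pics/w5.png

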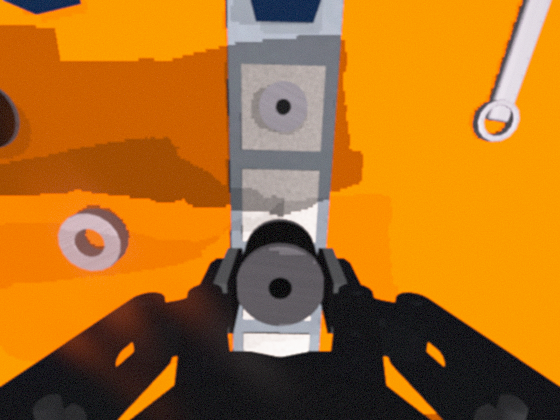

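a looks well centred on L1 at (283,106), and b is held at (.661,-.021), right over L2. I'll lower and release.

```bash
python3 -m creep '[[0.001,0,0.03,0,1],[0.001,0,0.055,0,1],[0.001,0,0.07,0,1],[0.001,0,0.078,0,1],[0.001,0,0.081,0,1],[0.001,0,0.083,0,1],[0.001,0,0.084,0,1],[0.001,0,0.084,0,1]]'
python3 -m creep '[[0,0,0,0,1],[0,0,0,0,1]]'
```

```text
time_s: 10.68
eef_pos: [0.6616, -0.0197, 0.2036]
orientation: [3.14, -0.0, 1.571]
contact_force: [-1.0, 2.2, -0.1]
gripper_width: 0.037
grip_force: 40.7
time_s: 10.85
eef_pos: [0.6615, -0.0196, 0.2033]
orientation: [3.141, -0.0, 1.571]
contact_force: [0.2, -0.6, 0.0]
gripper_width: 0.0367
grip_force: 40.7
```

```bash
python3 -m creep '[[0,0,0.001,0,1],[0,0,0.001,0,1],[0,0,0.002,0,1],[0,0,0.002,0,1]]'
```

```text
time_s: 11.18
eef_pos: [0.6614, -0.0196, 0.2015]
orientation: [3.141, 0.0, 1.571]
contact_force: [-5.5, -0.4, 15.2]
gripper_width: 0.0369
grip_force: 42.4
```

```bash
python3 -m creep '[[0,0,0,0,0],[0,0,0,0,-0.1],[0,0,0,0,-0.3],[0,0,0,0,-0.6],[0,0,0,0,-1],[0,0,0,0,-1],[0,0,0,0,-1]]'
python3 -m creep '[[0,0,-0.03,0,-1],[0,0,-0.06,0,-1],[0,0,-0.09,0,-1],[0,0,-0.12,0,-1],[0,0,-0.12,0,-1]]'
python3 -m creep '[[0.03,-0.026,0,0,-1],[0.06,-0.052,0,0,-1],[0.09,-0.08,0,0,-1],[0.12,-0.107,0,0,-1],[0.15,-0.134,0,0,-1],[0.18,-0.161,0,0,-1],[0.21,-0.188,0,0,-1],[0.235,-0.215,0,0,-1]]'
python3 -m creep '[[0.02,-0.015,0,0,-1],[0.02,-0.015,0,0,-1],[0.02,-0.015,0,0,-1]]'
python3 - <<'E'
from w import *
p,T,im,d=shot('w6'); s=env.sense()['eef_pos']; print(s)
pr=proj(p,T,(.4313,.2352,.051)); b,st=blob(im,pr,lo=90,r=45); print(pr,b,st,atz(p,T,b,.051))
E
```

```text
time_s: 11.77
eef_pos: [0.6614, -0.0196, 0.2006]
orientation: [-3.142, -0.0, 1.571]
contact_force: [-0.3, -0.1, 0.2]
gripper_width: 0.0856
grip_force: 0.0
time_s: 12.18
eef_pos: [0.6622, -0.0196, 0.3263]
orientation: [3.134, -0.0, 1.57]
contact_force: [1.2, 0.2, 0.3]
gripper_width: 0.0852
grip_force: 0.0
time_s: 12.85
eef_pos: [0.4448, 0.217, 0.3207]
orientation: [3.141, -0.001, 1.571]
contact_force: [0.3, 1.6, -0.3]
gripper_width: 0.0854
grip_force: 0.0
time_s: 13.1
eef_pos: [0.4308, 0.2363, 0.3207]
orientation: [3.141, -0.0, 1.573]
contact_force: [0.3, -0.0, 0.3]
gripper_width: 0.0854
grip_force: 0.0
[0.43154378 0.23533279 0.32067108]
[279.83438927 211.31410716] [275.09754783 202.06938831] [  19   19   51   38 1070] [0.42752522 0.24283996 0.051     ]
```

View pics/w6.png

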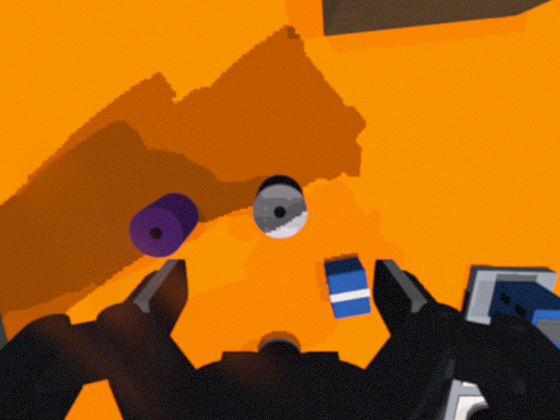

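c's hole is at (280,211), as predicted, and it's the steel-topped black one. The purple look-alike at (165,225) is clear of the fingers. I'll grasp c.

```bash
python3 -m creep '[[0,0,0.035,0,-1],[0,0,0.07,0,-1],[0,0,0.1,0,-1],[0,0,0.125,0,-1],[0,0,0.133,0,-1],[0,0,0.133,0,-1],[0,0,0.133,0,-1]]'
python3 -m creep '[[0,0,0,0,1],[0,0,0,0,1],[0,0,0,0,1],[0,0,0,0,1],[0,0,0,0,1],[0,0,0,0,1],[0,0,0,0,1]]' 40
python3 -m creep '[[0,0,-0.03,0,1],[0,0,-0.06,0,1],[0,0,-0.09,0,1],[0,0,-0.12,0,1],[0,0,-0.135,0,1],[0,0,-0.135,0,1]]'
```

```text
time_s: 13.73
eef_pos: [0.4319, 0.2349, 0.1884]
orientation: [3.141, -0.0, 1.57]
contact_force: [-0.0, -0.6, 0.4]
gripper_width: 0.0851
grip_force: 0.0
time_s: 14.32
eef_pos: [0.4316, 0.2354, 0.1886]
orientation: [3.14, -0.001, 1.571]
contact_force: [-1.5, -0.3, 15.8]
gripper_width: 0.0432
grip_force: 38.6
time_s: 14.82
eef_pos: [0.4317, 0.2354, 0.3259]
orientation: [3.137, -0.003, 1.571]
contact_force: [-1.0, 0.3, -0.4]
gripper_width: 0.043
grip_force: 41.5
```

```bash
python3 -m creep '[[-0.033,0.023,0,0,1],[-0.066,0.046,0,0,1],[-0.099,0.068,0,0,1],[-0.132,0.091,0,0,1],[-0.165,0.114,0,0,1],[-0.198,0.137,0,0,1],[-0.231,0.16,0,0,1],[-0.264,0.182,0,0,1]]'
python3 -m creep '[[-0.033,0.023,0,0,1],[-0.066,0.046,0,0,1],[-0.066,0.046,0.02,0,1],[-0.066,0.046,0.03,0,1],[-0.066,0.046,0.03,0,1],[-0.066,0.046,0.03,0,1]]'
python3 - <<'E'
from w import *
p,T,im,d=shot('w7'); s=env.sense()['eef_pos']; print(s)
zt=s[2]-.1885+.051
pr=proj(p,T,(s[0],s[1],zt)); print('pred',pr)
b=im[int(pr[1])-35:int(pr[1])+35,int(pr[0])-35:int(pr[0])+35].astype(int).max(2)
m=(b<45).astype(np.uint8); n,l,st,ce=cv2.connectedComponentsWithStats(m)
for i in range(1,n):
    if 80<st[i,4]<1500: c=ce[i]+pr.astype(int)-35; print(st[i],c,atz(p,T,c,zt).round(4))
for x in [(.6595,-.095,.014),(.6612,-.02,.014),(.6612,-.02,.052)]: print(proj(p,T,x).round(1))
E
```

```text
time_s: 15.48
eef_pos: [0.6141, -0.0308, 0.3219]
orientation: [-3.141, -0.0, 1.57]
contact_force: [0.5, 0.2, -1.4]
gripper_width: 0.0429
grip_force: 41.5
time_s: 15.98
eef_pos: [0.6591, -0.0935, 0.2922]
orientation: [-3.14, -0.001, 1.572]
contact_force: [-0.0, -0.2, -0.5]
gripper_width: 0.0429
grip_force: 41.6
[ 0.65923998 -0.0935203   0.29303987]
pred [279.6458689  305.83055061]
[ 24  25  24  22 406] [279.69211823 305.82758621] [ 0.6593 -0.0935  0.1555]
[280.4 209. ]
[282.9 114.3]
[283.3 113.3]
```

View pics/w7.png

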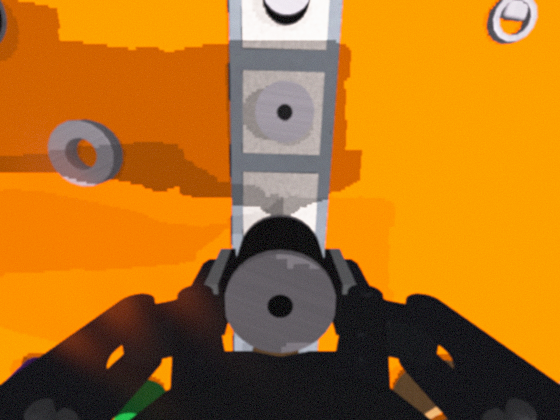

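b stands centred on L2 at (284,112), and c is held over L3. I'll shift by 1.5 mm and lower.

```bash
python3 -m creep '[[-0.0015,0,0.03,0,1],[-0.0015,0,0.055,0,1],[-0.0015,0,0.075,0,1],[-0.0015,0,0.084,0,1],[-0.0015,0,0.087,0,1],[-0.0015,0,0.089,0,1],[-0.0015,0,0.089,0,1],[-0.0015,0,0.089,0,1]]'
python3 -m creep '[[0,0,0.001,0,1],[0,0,0.001,0,1]]'
```

```text
time_s: 16.7
eef_pos: [0.6597, -0.096, 0.2049]
orientation: [3.14, 0.0, 1.571]
contact_force: [0.2, 0.4, -1.7]
gripper_width: 0.0433
grip_force: 41.6
time_s: 16.87
eef_pos: [0.6595, -0.0962, 0.2032]
orientation: [3.141, 0.0, 1.571]
contact_force: [0.1, -0.1, -1.1]
gripper_width: 0.0434
grip_force: 41.6
```

```bash
python3 -m creep '[[0.001,0,0,0,1],[0.001,0,0.001,0,1],[0.001,0,0.001,0,1],[0.001,0,0.001,0,1]]'
```

```text
time_s: 17.2
eef_pos: [0.6595, -0.095, 0.2027]
orientation: [3.141, 0.0, 1.571]
contact_force: [-5.2, 0.6, 14.9]
gripper_width: 0.0431
grip_force: 43.2
```

```bash
python3 -m creep '[[0,0,0,0,-0.1],[0,0,0,0,-0.2],[0,0,0,0,-0.4],[0,0,0,0,-0.7],[0,0,0,0,-1],[0,0,0,0,-1],[0,0,0,0,-1]]'
python3 -m creep '[[0,0,-0.03,0,-1],[0,0,-0.06,0,-1],[0,0,-0.09,0,-1],[0,0,-0.12,0,-1],[0,0,-0.13,0,-1],[0,0,-0.13,0,-1]]'
python3 -m creep '[[0.02,-0.032,0,0,-1],[0.041,-0.064,0,0,-1],[0.061,-0.096,0,0,-1],[0.082,-0.128,0,0,-1],[0.102,-0.16,0,0,-1],[0.123,-0.192,0,0,-1],[0.146,-0.229,0,0,-1],[0.146,-0.229,0,0,-1]]'
python3 -m creep '[[0,0,0,0,-1],[0,0,0,0,-1]]'
python3 - <<'E'
from w import *
p,T,im,d=shot('w8'); s=env.sense()['eef_pos']; print(s)
print(proj(p,T,(.4306,.0513,.064)))
E
```

```text
time_s: 17.78
eef_pos: [0.6594, -0.0951, 0.2016]
orientation: [-3.141, -0.0, 1.571]
contact_force: [0.0, -1.0, -0.6]
gripper_width: 0.0855
grip_force: 0.0
time_s: 18.28
eef_pos: [0.6597, -0.0952, 0.3345]
orientation: [3.137, 0.0, 1.571]
contact_force: [0.1, 0.5, -0.4]
gripper_width: 0.0856
grip_force: 0.0
time_s: 18.95
eef_pos: [0.4253, 0.0537, 0.3313]
orientation: [-3.136, -0.001, 1.576]
contact_force: [-0.7, -0.8, 1.2]
gripper_width: 0.0855
grip_force: 0.0
time_s: 19.12
eef_pos: [0.4308, 0.0508, 0.3313]
orientation: [-3.142, 0.0, 1.571]
contact_force: [0.6, 0.0, 0.1]
gripper_width: 0.0854
grip_force: 0.0
[0.43104725 0.05045987 0.33129253]
[279.09193011 210.12703665]
```

View pics/w8.png

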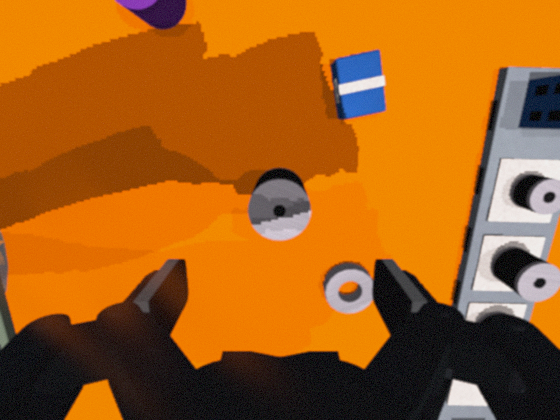

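d's hole is at (279,211), as predicted. I'll grasp it.

```bash
python3 -m creep '[[0,0,0.035,0,-1],[0,0,0.07,0,-1],[0,0,0.1,0,-1],[0,0,0.125,0,-1],[0,0,0.137,0,-1],[0,0,0.137,0,-1],[0,0,0.137,0,-1]]'
python3 -m creep '[[0,0,0,0,1],[0,0,0,0,1],[0,0,0,0,1],[0,0,0,0,1],[0,0,0,0,1],[0,0,0,0,1],[0,0,0,0,1]]' 45
python3 -m creep '[[0,0,-0.03,0,1],[0,0,-0.06,0,1],[0,0,-0.09,0,1],[0,0,-0.12,0,1],[0,0,-0.137,0,1],[0,0,-0.137,0,1]]'
```

```text
time_s: 19.75
eef_pos: [0.4307, 0.0504, 0.1943]
orientation: [-3.141, 0.0, 1.57]
contact_force: [0.3, -0.0, 1.2]
gripper_width: 0.0855
grip_force: 0.0
time_s: 20.33
eef_pos: [0.4306, 0.0508, 0.1956]
orientation: [3.14, -0.0, 1.57]
contact_force: [-0.0, -0.4, 15.4]
gripper_width: 0.0492
grip_force: 44.3
time_s: 20.83
eef_pos: [0.4306, 0.0507, 0.335]
orientation: [3.136, -0.001, 1.57]
contact_force: [1.1, 0.4, -2.8]
gripper_width: 0.0493
grip_force: 48.1
```

```bash
python3 -m creep '[[-0.028,0.029,0,0,1],[-0.056,0.058,0,0,1],[-0.084,0.087,0,0,1],[-0.112,0.116,0,0,1],[-0.14,0.145,0,0,1],[-0.168,0.174,0,0,1],[-0.196,0.203,0,0,1],[-0.221,0.2275,0,0,1]]'
python3 -m creep '[[0,0,0,0,1],[0,0,0.015,0,1],[0,0,0.03,0,1],[0,0,0.03,0,1],[0,0,0.03,0,1]]'
python3 - <<'E'
from w import *
p,T,im,d=shot('w9'); s=env.sense()['eef_pos']; print(s)
zt=s[2]-.1955+.064
pr=proj(p,T,(s[0],s[1],zt)); print('pred',pr)
b=im[int(pr[1])-35:int(pr[1])+35,int(pr[0])-35:int(pr[0])+35].astype(int).max(2)
m=(b<45).astype(np.uint8); n,l,st,ce=cv2.connectedComponentsWithStats(m)
for i in range(1,n):
    if 80<st[i,4]<1500: c=ce[i]+pr.astype(int)-35; print(st[i],c,atz(p,T,c,zt).round(4))
for x in [(.658,-.17,.014),(.658,-.14,.014),(.628,-.15,.014),(.688,-.15,.014),(.6595,-.095,.065)]: print(x,proj(p,T,x).round(1))
E
```

```text
time_s: 21.5
eef_pos: [0.6588, -0.1725, 0.3306]
orientation: [-3.141, 0.0, 1.57]
contact_force: [0.4, 0.6, -1.8]
gripper_width: 0.049
grip_force: 48.2
time_s: 21.92
eef_pos: [0.6577, -0.17, 0.3007]
orientation: [-3.14, -0.0, 1.571]
contact_force: [0.4, -0.7, -2.5]
gripper_width: 0.0493
grip_force: 48.5
[ 0.6578939 -0.1700204  0.3017239]
pred [279.6711592  315.30613355]
[ 24  22  25  23 455] [279.77582418 313.15384615] [ 0.6579 -0.1691  0.1702]
(0.658, -0.17, 0.014) [280.3 204.4]
(0.658, -0.14, 0.014) [280.4 169.3]
(0.628, -0.15, 0.014) [244.4 181.3]
(0.688, -0.15, 0.014) [316.3 181.3]
(0.6595, -0.095, 0.065) [282.7 110.5]
```

View pics/w9.png

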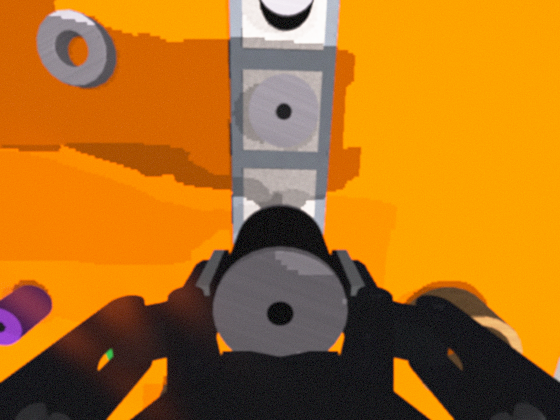

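c stands centred on L3 at (284,111), and L4's edges (row 169, columns 243–317) match the estimate. I'll lower d.

```bash
python3 -m creep '[[-0.001,0,0.03,0,1],[-0.001,0,0.055,0,1],[-0.001,0,0.075,0,1],[-0.001,0,0.084,0,1],[-0.001,0,0.088,0,1],[-0.001,0,0.09,0,1],[-0.001,0,0.09,0,1],[-0.001,0,0.09,0,1]]'
python3 -m creep '[[0,0,0.001,0,1],[0,0,0.001,0,1]]'
```

```text
time_s: 22.63
eef_pos: [0.6582, -0.1712, 0.2129]
orientation: [3.14, 0.0, 1.571]
contact_force: [-0.3, -0.0, -2.1]
gripper_width: 0.0493
grip_force: 48.5
time_s: 22.8
eef_pos: [0.658, -0.1711, 0.2112]
orientation: [3.141, 0.0, 1.571]
contact_force: [0.2, 0.9, -2.2]
gripper_width: 0.0491
grip_force: 48.5
```

```bash
python3 -m creep '[[0,0,0.001,0,1],[0,0,0.001,0,1],[0,0,0.002,0,1],[0,0,0.002,0,1]]'
```

```text
time_s: 23.13
eef_pos: [0.6579, -0.1711, 0.2097]
orientation: [3.141, 0.0, 1.571]
contact_force: [-6.2, 1.0, 14.9]
gripper_width: 0.0489
grip_force: 50.0
```

Release, go up, and back away to clear the views for the final check.

```bash
python3 -m creep '[[0,0,0,0,-0.2],[0,0,0,0,-0.3],[0,0,0,0,-0.5],[0,0,0,0,-0.8],[0,0,0,0,-1],[0,0,0,0,-1],[0,0,0,0,-1]]'
python3 -m creep '[[0,0,-0.03,0,-1],[0,0,-0.06,0,-1],[0,0,-0.09,0,-1],[0,0,-0.12,0,-1],[0,0,-0.14,0,-1],[0,0,-0.14,0,-1]]'
python3 -m creep '[[-0.03,-0.03,0,0,-1],[-0.06,-0.06,0,0,-1],[-0.09,-0.09,0,0,-1],[-0.12,-0.12,0,0,-1],[-0.15,-0.15,0,0,-1],[-0.15,-0.18,0,0,-1],[-0.15,-0.2,0,0,-1],[-0.15,-0.2,0,0,-1]]'
python3 - <<'E'
from m import *
ims={}; C={}
for n in('top','side'): C[n]=cam(n); ims[n]=env.capture(n)[0]; cv2.imwrite(f'pics/{n}9.png',ims[n][...,::-1])
for k,x in {'a':(.663,.0555,.039),'b':(.6612,-.02,.052),'c':(.6595,-.095,.065),'d':(.658,-.17,.078)}.items():
    p,T=C['top']; c=T[:3,:3].T@(np.array(x)-T[:3,3]); print(k,'top px expected',np.round([p['cx']-p['fx']*c[0]/c[2],p['cy']+p['fy']*c[1]/c[2]],1))
a=cv2.resize(ims['top'][110:180,190:410],None,fx=3,fy=3,interpolation=cv2.INTER_CUBIC)
b=cv2.resize(ims['side'][120:250,130:350],None,fx=3,fy=3)
cv2.imwrite('pics/fin.png',np.vstack([a,b])[:600,:,::-1])
E
```

```text
time_s: 23.72
eef_pos: [0.6579, -0.1711, 0.2086]
orientation: [-3.142, -0.0, 1.571]
contact_force: [0.2, -0.5, 0.3]
gripper_width: 0.0853
grip_force: 0.0
time_s: 24.22
eef_pos: [0.6583, -0.1712, 0.3531]
orientation: [3.136, 0.001, 1.57]
contact_force: [1.1, -0.7, -0.0]
gripper_width: 0.0856
grip_force: 0.0
time_s: 24.88
eef_pos: [0.4543, -0.3225, 0.3487]
orientation: [-3.139, 0.0, 1.567]
contact_force: [-0.6, -0.6, 0.4]
gripper_width: 0.0855
grip_force: 0.0
a top px expected [248.2 142.8]
b top px expected [280.8 141.4]
c top px expected [314.2 139.9]
d top px expected [348.5 138.4]
```

View pics/fin.png

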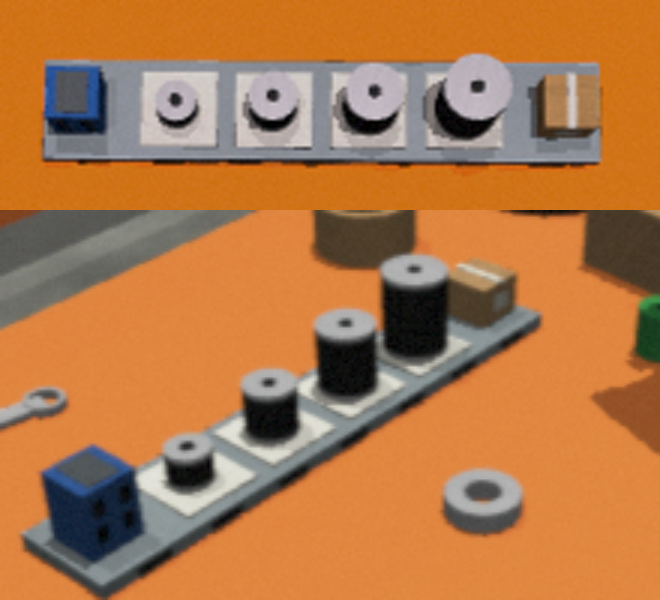

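All four stand upright and centred, with the tops within about 1 px of the expected positions (a at (248.7,143.3), d at (349.7,139)). They grow away from the blue post.

```bash
python3 -c "
from plant import env; print(env.job_done())"
```

```text
the job is handed in; nothing more can be done
None
```

The four black mounts stand upright and released on the labels, smallest next to the blue upright and growing to the largest farthest from it. The job is handed in at about 25 s of robot time; no verdict came back.

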